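# Set a lectern leg to its length mark and clamp it

## Task

Pull the lectern leg out by its black foot bar, against its return spring, until the white line on the bar is level with the red mark on the rule, and hold it there. Still holding the bar at the mark, slide sideways along it so that the hand pushes the yellow cam lever fully closed alongside the leg; do not close the lever while the leg is off the mark. Finish while still holding the bar at the mark, and leave the red mark and everything else on the table where it is.

Things in the scene. Friction and masses are not known exactly. Their poses are not given: they have to be found in the camera images.
- cradle: Plywood cradle screwed to the table, carrying a telescopic lectern leg that lies level. Origin: on the table under the mouth of the black clamp collar (46 mm wide, top 41 mm up), on the leg's centre line; z up. The leg comes out along -x (at yaw 0 towards the robot), the outer tube lies along +x to 160 mm. Board 6 mm thick, x 0 to 170 mm, y -65 to 65 mm; the cam lever is on the +y side.
- leg (a joint): How far the leg is pulled out, m: 0 home (as found) to 0.070 (stop). In the cradle frame the foot bar's centre is at x = -(45 mm + this value), y = 0, z = 25 mm. A spring draws it home with 4 N at 0, rising to 8 N at 0.070, plus 0.6 N friction; it slips back when let go, even with the lever closed. The bar cannot turn or move sideways.
- bar_middle (a point): Centre of the leg's T-shaped black foot bar: 12 mm thick along the cradle's x, 210 mm long along y (-105 to 105 mm), 14 to 36 mm above the bare table; it ends the 18 mm aluminium leg tube, whose axis is 25 mm up. Axes as the cradle's. At home 39 mm are free between bar and collar.
- pointer (a point): White line on top of the foot bar's -y end, in the middle of its thickness, 105 mm from the leg's axis, 36 mm above the table; moves with the leg. Axes as the cradle's.
- mark (a point): Tip of the red block (14 x 26 mm, top 32 mm up) on a white rule (30 mm wide, 14 mm high, centred on cradle y = -130 mm) off the bar's -y end: the wanted length. The leg is at the mark when pointer and mark have the same x in the cradle's axes. That is the leg joint at minus the mark's cradle x minus 45 mm, between 0.025 and 0.050. Stiff; do not shift it.
- cam_lever (a joint): Angle of the yellow cam lever, rad: 0 closed (on its stop, parallel to the leg, outer side at cradle y = 16 mm), up to 0.42 open; found at 0.28 to 0.40. It turns about an upright pivot at cradle x = 20, y = 11 mm and points to -x from there, its tip swung out to +y when open. It stays where left; 1 to 2 N at its tip moves it.
- lever_tip (a point): In the yellow lever's rounded end, 125 mm from the pivot. The lever is 10 mm wide, 130 mm long, 42 to 54 mm above the table: 6 mm above the foot bar. Fingers over the bar (one either side of it) at cradle y = 85 mm stand clear outside the open lever; sliding along the bar to the leg, the finger between bar and collar sweeps the lever closed.
- spare_foot: Spare black rubber foot, 32 mm across, 22 mm high, beside the outer tube; origin under its centre. Leave alone.
- spare_ring: Spare brass collar ring, 38 mm across, 12 mm high, beside the outer tube; origin under its centre. Leave alone.
- mug: Blue mug, 80 mm across, 95 mm high; origin under its centre. Leave alone.
- screwdriver: Screwdriver lying on the table. Leave alone.
- adapter: Black power adapter block, 75 x 50 x 32 mm; origin under its centre. Leave alone.
- tape: Grey tape roll lying flat, 90 mm across, 24 mm high; origin under its centre. Leave alone.

How it is judged:
By the outcome, as a careful person would: the job done as asked, in the order asked, and still so for the second after the job is handed in, while the arm keeps its last pose, push and grip.
It also fails if it takes over 40 s, if anything falls off the work surface, if the arm or the gripper's body presses on something with over 40 N, if the wrist force passes 120 N, or if a joint passes its speed limit or range.

## Robot

A 7-joint arm with a two-finger parallel gripper is mounted at the origin on the work surface. World frame = base frame: x ahead of the robot, y to its left, z up, the work surface at z = 0. Lengths are in m, angles in rad, forces in N, time in s.
With the tool pointing down it reaches from about 0.425 to 0.925 m from the base axis. Payload 6.8 kg.
Tool frame: the origin (TCP) lies between the finger pads; the fingertips stand 22 mm ahead of it and the grasp point (between the pads) lies 3 mm ahead of it; z points along the fingers, y is the line along which they close (so a half turn about z gives the same grasp; the last joint's range is limited). The gripper opens to 85 mm and grips with 20 to 120 N. Pads are 22 mm wide; open, the fingers measure 114 mm over their backs; the gripper's body (76 mm by 85 mm) begins 54 mm behind the grasp point. The pads swing forward as they close: fully open they stand 13 mm farther back than shut.
Start: joints at [1.23, 0.477, 0.022, 1.555, -0.011, 1.109, -0.083], TCP at [0.156, -0.657, 0.253] pointing down, gripper open.
Joint ranges: [-2.96, 2.96], [-0.34, 2.1], [-1.41, 1.46], [0.24, 2.44], [-1.37, 4.51], [0.17, 1.92], [-2.96, 2.96]. Speed limits (rad/s): [2.39, 2.39, 3.14, 3.14, 3.14, 3.14, 3.14].

## Interface

Orientations are given as a unit quaternion [w, x, y, z].
In Python, from station import bot gives the robot as it stands.
- The arm moves only by the tool servo_tool, never from a script. Its argument "motion" is a list that holds one entry, the list of rows, each a list of 5 numbers: the opening, from 0 (shut) to 1 (fully open), then the shift along the world's x, y, z each as a share of 0.04 m, from -1 to 1, then the turn about the world's z as a share of 0.12 rad, from -1 to 1. A call has 1 to 20 rows; each row shifts and turns the commanded pose from where the row before left it; what a row does not reach is not made up. A row lasts 1/10 s, in which the tool goes at most 50 mm and 8.59 degrees, less where a joint would pass 70% of its speed; a pose out of reach is approached as far as the arm can. A call with a number of a shift or a turn outside -1 to 1 is refused whole. A call with a gripper value outside its range is refused whole. The fingers move at their own pace and stop on an object; "newtons" is the grip in N (left out, the last holds). Time passes only in rows, so rows that do not move let the fingers close. It gives the time, the measured TCP pose, the force, the opening and the grip force at its end, in the units of the state.
- bot.get_obs(): the state, without advancing time (a new reading comes with each control period).
- bot.read_camera(name): name is "side" or "top"; returns (picture, depth): 384x512x3 uint8, red, green, blue; 384x512 float32, m along the optical axis (not along the pixel's ray), 0 where there is no reading.
- bot.get_calibration(name): a dict with "fovy" (degrees; the focal length in pixels is half the picture's height over the tangent of half this angle, whatever the lens; pixels are square), "cx", "cy" (the principal point, pixels), "view" (4x4, takes a point from world to camera coordinates). Camera axes: x right, y down, z forward; pixel columns grow to the right and rows downward; lengths in m; the calibration is good to about 2 mm. A picture is of the moment at which its call begins. get_calibration takes no time and is no camera call.
- bot.hand_in(): hands the job in; it is judged then, once.
The state is a dict: "t": time; "q": joint angles; "joint_vel": joint speeds; "joint_torque": joint torques, N m; "eef_pos": TCP position; "tool_rot": TCP orientation; "contact_force": force on the tool from outside, world axes, zero at the start; "torque": the same for the moment, N m; "gripper_width": opening from 0.0 (shut) to 1.0 (fully open); "grasp_force": force on a finger pad.
Only numpy, scipy, OpenCV 4.12 (cv2) and the standard library are available. Lean on these libraries where they do the work, as an engineer would, in place of code of your own. Each camera call takes 0.05 s, during which the arm holds its last target. There are 200 camera calls.

## Working session

There is one attempt and no reset: what is moved stays moved. The work goes in short steps, Python scripts to look and compute and a tool call to move; the robot and the scene stay as the last step left them, time stands still between calls to the robot, and variables do not carry over. Pictures are saved under pics/ and viewed, at most 10 in all, crops included, and the job is handed in when it is done.

Besides the shell and the picture viewer there is one more tool, called as name([rows], argument=value, ...), one row to a line, values as JSON. servo_tool: Moves the arm, as the interface text tells. Shift numbers are shares of 0.04 m and turn numbers shares of 0.12 rad, none past 1 either way. Its arguments: {"type":"object","properties":{"motion":{"type":"array"},"newtons":{"type":"number"}},"required":["motion"]}

```bash
mkdir -p pics; cat > h.py <<'E'
import numpy as np, cv2
from station import bot
def K(n):
    c=bot.get_calibration(n); f=192/np.tan(np.radians(c["fovy"])/2)
    return f,c["cx"],c["cy"],np.array(c["view"])
def ray(n,u,v,z):
    f,cx,cy,V=K(n); R=V[:3,:3]; o=-R.T@V[:3,3]
    d=R.T@np.array([(u-cx)/f,(v-cy)/f,1]); return o+d*(z-o[2])/d[2]
def proj(n,p):
    f,cx,cy,V=K(n); q=V[:3,:3]@np.array(p)+V[:3,3]; return f*q[0]/q[2]+cx,f*q[1]/q[2]+cy
def snap(n,name):
    a,d=bot.read_camera(n); np.savez(f"pics/{name}.npz",a=a,d=d)
    cv2.imwrite(f"pics/{name}.png",a[:,:,::-1]); return a,d
E
python3 - <<'E'
from h import *
for n in("top","side"):
    snap(n,n+"0"); print(bot.get_calibration(n))
o=bot.get_obs(); print(o)
E
```

```text
{'fovy': 54.848008772439144, 'cx': 250.59350146210542, 'cy': 192.47000367204632, 'view': array([[ 1.19133532e-02, -9.99926484e-01,  2.25790421e-03,
         1.12253927e-02],
       [-9.93525328e-01, -1.20921724e-02, -1.12965494e-01,
         6.28135643e-01],
       [ 1.12984492e-01, -8.97487192e-04, -9.93596346e-01,
         1.30412967e+00],
       [ 0.00000000e+00,  0.00000000e+00,  0.00000000e+00,
         1.00000000e+00]])}
{'fovy': 44.46062412687503, 'cx': 251.24219733487732, 'cy': 188.62517153959405, 'view': array([[-9.84681038e-01, -1.74363606e-01,  7.65770906e-04,
         6.07702326e-01],
       [-1.31514395e-01,  7.39801401e-01, -6.59846839e-01,
         1.01840413e-01],
       [ 1.14486756e-01, -6.49839381e-01, -7.51399735e-01,
         1.20364461e+00],
       [ 0.00000000e+00,  0.00000000e+00,  0.00000000e+00,
         1.00000000e+00]])}
{'t': 0.1, 'q': array([ 1.22991058,  0.47770518,  0.02234715,  1.55634759, -0.01146589,
        1.10932303, -0.08311469]), 'joint_vel': array([-0.00038675, -0.00368155, -0.00023508, -0.00176795, -0.0010103 ,
       -0.00119673, -0.00099281]), 'joint_torque': array([ 5.41681584e-03, -5.97759533e+01,  1.61412813e+00, -2.81952453e+01,
        1.27627634e-02,  5.04481955e-03,  3.58564080e-05]), 'eef_pos': array([ 0.15557892, -0.65630979,  0.25243335]), 'tool_rot': array([-8.09495878e-04,  9.93232688e-01,  1.16138461e-01, -1.71456798e-04]), 'contact_force': array([-0.41836717, -1.09706724,  0.20210897]), 'torque': array([-0.00173428,  0.00797054,  0.04600974]), 'grasp_force': 0.0, 'gripper_width': 0.9993908471840648}
```

View pics/top0.png

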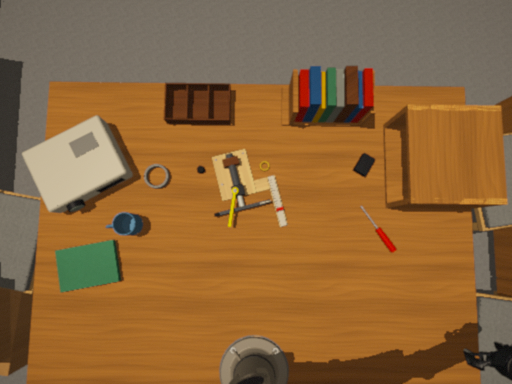

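View pics/side0.png

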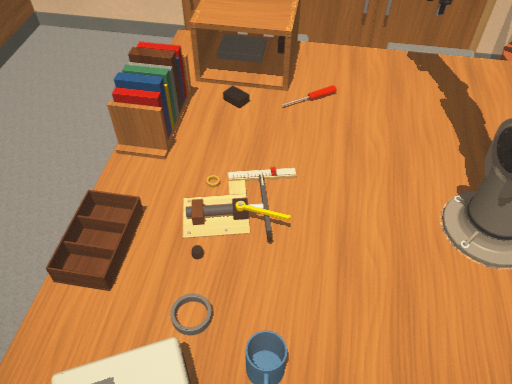

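The top view shows the cradle near (237,175), the black bar from (216,215) to (271,203), the yellow lever from (236,190) to (232,226), and the rule with its red mark near (279,208). I'll zoom in.

```bash
python3 - <<'E'
import cv2,numpy as np
a=cv2.imread("pics/top0.png")[140:240,200:300]; b=cv2.imread("pics/side0.png")[155:255,175:305]
o=np.zeros((600,800,3),np.uint8)
a=cv2.resize(a,None,fx=3.4,fy=3.4,interpolation=cv2.INTER_CUBIC); b=cv2.resize(b,None,fx=3.4,fy=3.4,interpolation=cv2.INTER_CUBIC)
o[:340,:340]=a; o[:340,345:345+442]=b
cv2.imwrite("pics/crop0.png",o[:340])
E
```

```text
(no output)
```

View pics/crop0.png

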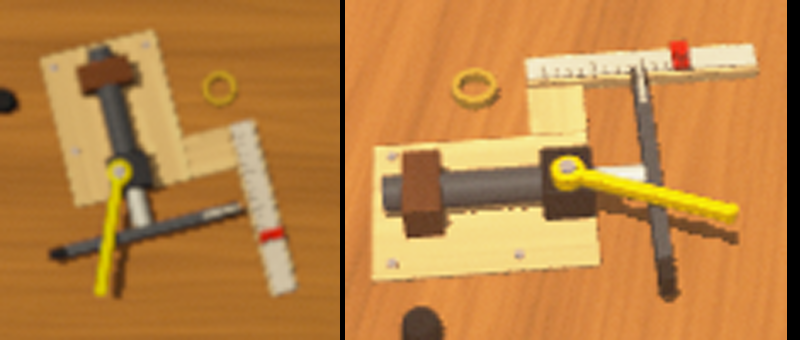

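The crops show the bar (its white line at the rule end), the red block further out on the rule, and the open lever crossing over the bar on the +y side. Next I'll measure.

```bash
cat > m.py <<'E'
from h import *
def rayv(n,uv,z): return np.array([ray(n,u,v,z)[:2] for u,v in uv])
def measure(tag,boxes=None):
    R={}
    for n,(x0,y0,x1,y1) in (boxes or dict(top=(205,140,300,240),side=(175,155,305,255))).items():
        a=np.load(f"pics/{n}{tag}.npz")["a"][y0:y1,x0:x1]; h=cv2.cvtColor(a,cv2.COLOR_RGB2HSV).astype(int); H,S,V=h[...,0],h[...,1],h[...,2]
        r=((H<6)|(H>174))&(S>170)&(V>120)
        m=dict(red=r,white=(S<45)&(V>150),dark=(V<85)&(S<110),yel=(H>24)&(H<33)&(S>190)&(V>150))
        for k,z in dict(red=.032,white=.014,dark=.036,yel=.054).items():
            mm=m[k].astype(np.uint8); c,l,s,_=cv2.connectedComponentsWithStats(mm)
            if c<2: print(n,k,"none");continue
            out=[]
            for i in np.argsort(-s[1:,4])[:3]+1:
                if s[i,4]<4: continue
                v,u=np.nonzero(l==i); p=rayv(n,np.c_[u+x0,v+y0],z).astype(np.float32)
                rc=cv2.minAreaRect(p*1000); e=p-p.mean(0); w,U=np.linalg.eigh(e.T@e)
                out.append((s[i,4],p.mean(0).round(4).tolist(),[round(x) for x in rc[1]],round(np.degrees(np.arctan2(U[1,1],U[0,1]))%180,1)))
            for q in out: print(n,k,*q)
if __name__=="__main__": measure("0")
E
python3 m.py
```

```text
top red 16 [0.5713000297546387, -0.08630000054836273] [8, 20] 106.2
top white 29 [0.6000000238418579, 0.05730000138282776] [38, 10] 17.2
top dark 164 [0.6711999773979187, 0.06920000165700912] [116, 30] 20.6
top dark 54 [0.5740000009536743, 0.0340999998152256] [13, 95] 103.7
top dark 21 [0.5504999756813049, 0.12240000069141388] [7, 47] 99.1
top yel 115 [0.5764999985694885, 0.08429999649524689] [19, 141] 172.0
side red 33 [0.5698999762535095, -0.07490000128746033] [11, 27] 104.4
side white 27 [0.5914999842643738, 0.039400000125169754] [26, 10] 4.0
side white 4 [0.6851999759674072, -0.06040000170469284] [6, 2] 54.5
side dark 26 [0.7138000130653381, 0.21969999372959137] [11, 21] 125.1
side dark 6 [0.7039999961853027, 0.21240000426769257] [3, 9] 128.7
side yel 161 [0.5746999979019165, 0.08460000157356262] [22, 138] 172.8
```

```bash
python3 - <<'E'
from h import *
A=np.load("pics/top0.npz")["a"]; h=cv2.cvtColor(A,cv2.COLOR_RGB2HSV)
for (u,v) in [(272,185),(274,190),(280,215),(283,222),(278,208),(279,209),(268,204),(262,206),(240,204),(241,207),(250,208),(225,213),(217,215),(260,190),(245,220)]: print((u,v),h[v,u])
z=.036
c=lambda x,y:(200+(x+.5)/3.4-.5,140+(y+.5)/3.4-.5)
for name,x,y,z in [("rTL",233,125,.014),("rTR",255,122,.014),("rBR",296,288,.014),("rBL",274,295,.014),("bar+y",52,254,.036),("bar-y",245,208,.036),("piv",119,172,.054),("tip",100,293,.054),("red",271,236,.032),("redL",258,239,.032),("redR",285,233,.032),("bTL",40,60,.006),("bTR",152,30,.006),("bBL",78,207,.006)]:
    print(name,ray("top",*c(x,y),z)[:2].round(4))
E
```

```text
(272, 185) [ 20  57 198]
(274, 190) [ 19  60 186]
(280, 215) [ 20  57 206]
(283, 222) [ 19  55 208]
(278, 208) [  3 197 202]
(279, 209) [  3 237 182]
(268, 204) [ 14 193 116]
(262, 206) [ 15 193 147]
(240, 204) [ 22  41 203]
(241, 207) [ 19  35 102]
(250, 208) [ 13 175  86]
(225, 213) [14 34 82]
(217, 215) [ 6 87 41]
(260, 190) [ 20 125 212]
(245, 220) [ 16 199 173]
rTL [ 0.691  -0.0455]
rTR [ 0.6946 -0.0694]
rBR [ 0.5151 -0.1142]
rBL [ 0.5073 -0.0907]
bar+y [0.5472 0.146 ]
bar-y [ 0.5985 -0.0578]
piv [0.6332 0.0759]
tip [0.5063 0.0935]
red [ 0.5693 -0.0858]
redL [ 0.566 -0.072]
redR [ 0.5727 -0.1007]
bTL [0.762  0.1669]
bTR [0.7972 0.0442]
bBL [0.6001 0.1218]
```

```bash
cat > m2.py <<'E'
from h import *
import sys
def run(tag):
    A=np.load(f"pics/top{tag}.npz")["a"]; h=cv2.cvtColor(A,cv2.COLOR_RGB2HSV).astype(int); H,S,V=[h[...,i] for i in range(3)]
    vv,uu=np.mgrid[:384,:512]; roi=(uu>205)&(uu<300)&(vv>140)&(vv<245)
    def pts(mask,z,big=True):
        c,l,s,_=cv2.connectedComponentsWithStats((mask&roi).astype(np.uint8))
        if big: mask=l==1+np.argmax(s[1:,4])
        v,u=np.nonzero(mask&roi); return np.array([ray("top",a,b,z)[:2] for a,b in zip(u,v)])
    def line(p):
        return cv2.fitLine((p*1000).astype(np.float32),cv2.DIST_HUBER,0,.01,.01).ravel()
    rule=((S<85)&(V>150)|(((H<6)|(H>174))&(S>150)))&(uu>264)
    p=pts(rule,.014); l=line(p); yaw=np.degrees(np.arctan(l[1]/l[0])); r=cv2.minAreaRect((p*1000).astype(np.float32)); print("rule",len(p),yaw,p.mean(0),r)
    # red centroid weighted by saturation
    w=np.clip(S-100,0,None)*((H<9)|(H>172))*roi*(uu>264)
    v,u=np.nonzero(w); q=np.array([ray("top",a,b,.032)[:2] for a,b in zip(u,v)]); red=(q*w[v,u][:,None]).sum(0)/w.sum(); print("red",len(q),red)
    bar=(S<120)&(V<135)
    q=np.array([ray("top",a,b,.036)[:2] for a,b in zip(uu[bar&roi],vv[bar&roi])]); 
    return yaw,red,q,h
if __name__=="__main__":
    tag=sys.argv[1]; yaw,red,q,h=run(tag)
    # bar: points in strip at rough pull
    pull=float(sys.argv[2]) if len(sys.argv)>2 else 0
    yw=np.radians(14.1); ex=np.array([np.cos(yw),np.sin(yw)]); ey=np.array([-ex[1],ex[0]])
    c=np.array([.57285,.0441])-ex*pull; d=q-c; k=(abs(d@ex)<.012)&(abs(d@ey)<.112); d=d[k]
    a=d@ey; b=d@ex
    kk=(abs(a)>.02)&~((a>.02)&(a<.06)); s,i=np.polyfit(a[kk],b[kk],1)
    print("bar n",kk.sum(),"yaw",14.1-np.degrees(np.arctan(s)),"x off at y=0,-105 (mm)",i*1e3,(i-.105*s)*1e3,"y range",a.min(),a.max())
    print("red in bar frame (mm)",(red-c)@ex*1e3,(red-c)@ey*1e3)
E
python3 m2.py 0
python3 - <<'E'
from h import *
h=cv2.cvtColor(np.load("pics/top0.npz")["a"],cv2.COLOR_RGB2HSV)
for v in range(198,212): print(v,[tuple(int(t) for t in x) for x in h[v,258:274]])
E
```

```text
rule 300 15.124092 [ 0.60230237 -0.07814215] ((602.1285400390625, -78.33568572998047), (186.41226196289062, 23.546186447143555), 14.995006561279297)
red 23 [ 0.57130281 -0.08695999]
bar n 95 yaw 14.46597629905999 x off at y=0,-105 (mm) -0.09667892683732025 0.5740167919599724 y range -0.09892673608504914 0.10458328161313372
red in bar frame (mm) -33.42875967269339 -126.73450175414922
198 [(15, 191, 167), (15, 189, 167), (15, 189, 167), (15, 192, 166), (15, 194, 167), (15, 194, 166), (15, 194, 167), (15, 194, 166), (16, 201, 165), (15, 195, 162), (15, 193, 157), (15, 193, 156), (15, 195, 161), (16, 180, 166), (18, 132, 178), (17, 90, 176)]
199 [(15, 192, 173), (15, 195, 173), (16, 195, 171), (16, 197, 172), (15, 191, 172), (15, 197, 167), (16, 191, 167), (15, 192, 163), (14, 188, 157), (14, 169, 142), (13, 141, 130), (14, 139, 134), (15, 162, 164), (16, 176, 171), (17, 149, 173), (18, 97, 184)]
200 [(16, 196, 173), (15, 192, 170), (15, 186, 169), (15, 180, 167), (14, 168, 162), (14, 160, 151), (14, 142, 149), (15, 128, 141), (16, 98, 140), (16, 81, 139), (18, 68, 138), (17, 77, 143), (
[... 2176 characters left out ...]
), (15, 193, 172), (15, 193, 172), (16, 191, 174), (16, 196, 174), (16, 193, 174), (16, 193, 174), (16, 193, 173), (16, 192, 174), (16, 195, 173), (16, 193, 174), (16, 196, 172)]
210 [(16, 197, 171), (16, 194, 171), (16, 197, 171), (15, 193, 172), (16, 193, 172), (15, 190, 172), (16, 200, 171), (15, 193, 173), (16, 192, 174), (16, 193, 173), (16, 197, 172), (16, 196, 172), (16, 194, 172), (15, 193, 172), (16, 197, 171), (16, 193, 172)]
211 [(16, 193, 177), (16, 194, 175), (16, 192, 175), (16, 195, 175), (16, 194, 175), (16, 193, 174), (16, 193, 174), (16, 194, 175), (16, 188, 175), (16, 191, 174), (16, 197, 173), (16, 193, 173), (15, 189, 173), (15, 196, 172), (15, 193, 172), (16, 193, 173)]
```

servo_tool([
  [[1,0.67,1,0,0.95],[1,0.67,1,0,0.95],[1,0.67,1,0,0.95],[1,0.67,1,0,0.95],[1,0.67,1,0,0.95],[1,0.67,1,0,0.95],[1,0.67,1,0,0.95],[1,0.67,1,0,0.95],[1,0.67,1,0,0.95],[1,0.67,1,0,0.95],[1,0.67,1,0,0.95],[1,0.67,1,0,0.95],[1,0.67,1,0,0.95],[1,0.67,1,0,0.95],[1,0,0,0,0]],
])

```text
t: 1.6
eef_pos: [0.5337, -0.0892, 0.2536]
tool_rot: [-0.0, 0.605, 0.796, 0.002]
contact_force: [-0.1, 0.6, 0.1]
gripper_width: 1.007
grasp_force: 0.0
```

servo_tool([
  [[1,0.07,0.92,-0.5,-0.13],[1,0.07,0.92,-0.5,0],[1,0.07,0.92,-0.5,0],[1,0.07,0.92,-0.5,0],[1,0.06,0.92,-0.5,0],[1,0.06,0.92,-0.5,0],[1,0,0,0,0],[1,0,0,0,0]],
])

```text
t: 2.4
eef_pos: [0.5462, 0.1244, 0.1325]
tool_rot: [-0.001, 0.616, 0.788, -0.001]
contact_force: [-0.0, -0.7, 0.4]
gripper_width: 0.999
grasp_force: 0.0
```

```bash
python3 - <<'E'
from h import *
snap("top","top1"); snap("side","side1")
a=cv2.imread("pics/top1.png")[130:250,180:310]; b=cv2.imread("pics/side1.png")[120:260,175:305]
a=cv2.resize(a,None,fx=3.4,fy=3.4,interpolation=cv2.INTER_CUBIC); b=cv2.resize(b,None,fx=2.7,fy=2.9,interpolation=cv2.INTER_CUBIC)[:408]
n=min(len(a),len(b)); cv2.imwrite("pics/crop1.png",np.hstack([a[:n,:442],b[:n,:355]]))
E
```

```text
(no output)
```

View pics/crop1.png

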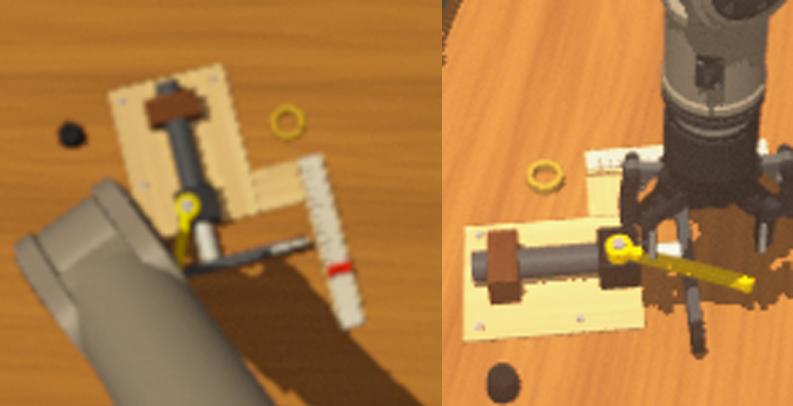

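The top view still shows the pointer (about (272,201)) and the mark (about (280,209)). In the side view the gripper is above the bar's +y half. I'll check the bar's position against the side view numerically.

```bash
python3 - <<'E'
from h import *
yw=np.radians(14.5); ex=np.array([np.cos(yw),np.sin(yw)]); ey=np.array([-ex[1],ex[0]]); c=np.array([.572,.047])
for y in (.105,-.105,.088): 
    print(y,"side",np.round(proj("side",[*(c+ey*y),.036]),1),"top",np.round(proj("top",[*(c+ey*y),.036]),1))
# side crop0: bar ends in crop (668,298)->,(640,68)
for x,y in((668,296),(640,66)): print("seen",175+(x-345)/3.4,155+y/3.4, ray("side",175+(x-345)/3.4,155+y/3.4,.036)[:2])
print("depth", [np.load("pics/side0.npz")["d"][int(155+y/3.4),int(175+(x-345)/3.4)] for x,y in((665,280),(645,100))])
E
```

```text
0.105 side [269.5 236.4] top [214.2 214.8]
-0.105 side [261.6 173.6] top [270.8 200.9]
0.088 side [268.8 230.8] top [218.8 213.6]
seen 270.0 242.05882352941177 [0.54211642 0.16479972]
seen 261.7647058823529 174.41176470588235 [ 0.5972494  -0.05166625]
depth [np.float32(1.140622), np.float32(1.2537869)]
```

servo_tool([
  [[1,0,0,-0.7,0],[1,0,0,-0.7,0],[1,0,0,-0.4,0],[1,0,0,0,0],[1,0,0,0,0]],
])

```text
t: 3.0
eef_pos: [0.5475, 0.1235, 0.062]
tool_rot: [0.0, 0.617, 0.787, 0.0]
contact_force: [0.0, -0.3, 0.1]
gripper_width: 0.999
grasp_force: 0.0
```

servo_tool([
  [[1,0.06,0.21,0,0.1],[1,0,0,-0.4,0],[1,0,0,-0.38,0],[1,0,0,0,0],[1,0,0,0,0]],
])

```text
t: 3.5
eef_pos: [0.5486, 0.1321, 0.0292]
tool_rot: [-0.001, 0.612, 0.791, -0.001]
contact_force: [-0.3, -0.1, 0.1]
gripper_width: 0.998
grasp_force: 0.0
```

```bash
python3 - <<'E'
from h import *
snap("side","side2"); print(bot.get_obs()["eef_pos"])
b=cv2.imread("pics/side2.png")[120:280,175:335]
cv2.imwrite("pics/crop2.png",cv2.resize(b,None,fx=3.5,fy=3.5,interpolation=cv2.INTER_CUBIC))
E
```

```text
[0.54908307 0.13235202 0.02975417]
```

View pics/crop2.png

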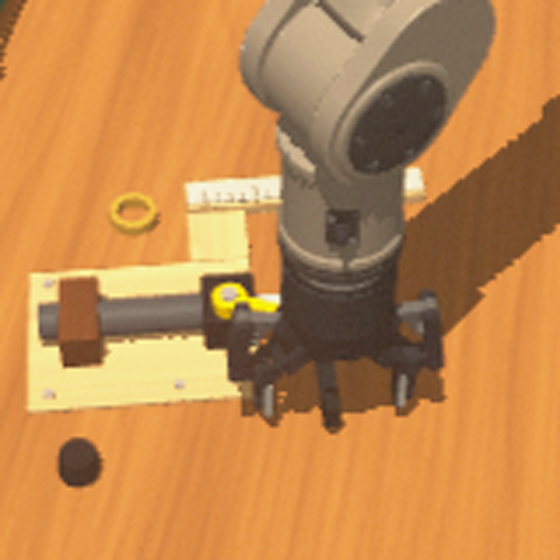

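The fingers straddle the bar's +y end (crop around (330,400)), and the bar is roughly centred between them. I'll close now.

servo_tool([
  [[0,0,0,0,0],[0,0,0,0,0],[0,0,0,0,0],[0,0,0,0,0],[0,0,0,0,0],[0,0,0,0,0]],
], newtons=25)

```text
t: 4.15
eef_pos: [0.5504, 0.1327, 0.0304]
tool_rot: [0.001, 0.611, 0.791, 0.001]
contact_force: [3.9, -0.1, -2.5]
gripper_width: 0.133
grasp_force: 29.3
```

servo_tool([
  [[0,-0.15,-0.04,0,0],[0,-0.15,-0.04,0,0],[0,-0.15,-0.04,0,0],[0,-0.15,-0.04,0,0],[0,-0.15,-0.04,0,0],[0,0,0,0,0],[0,0,0,0,0],[0,0,0,0,0]],
])

```text
t: 4.95
eef_pos: [0.5208, 0.1247, 0.0304]
tool_rot: [0.001, 0.612, 0.791, 0.001]
contact_force: [5.1, 0.8, -3.7]
gripper_width: 0.135
grasp_force: 29.1
```

```bash
python3 - <<'E'
from h import *
snap("top","top3");snap("side","side3"); print(bot.get_obs()["eef_pos"])
b=cv2.imread("pics/top3.png")[170:230,230:310]; s=cv2.imread("pics/side3.png")[155:255,215:305]
b=cv2.resize(b,None,fx=6,fy=6,interpolation=cv2.INTER_CUBIC); s=cv2.resize(s,None,fx=3.5,fy=3.6,interpolation=cv2.INTER_CUBIC)
cv2.imwrite("pics/crop3.png",np.hstack([b,s]))
E
python3 m2.py 3 .03
```

```text
[0.52090232 0.12468217 0.03042113]
rule 307 15.139709 [ 0.60236245 -0.07796984] ((602.5612182617188, -78.18583679199219), (187.32083129882812, 23.67778778076172), 14.928261756896973)
red 23 [ 0.57130594 -0.08699697]
bar n 139 yaw 13.692011183365 x off at y=0,-105 (mm) -0.3707948759387488 -1.1184860701899502 y range -0.09819698197760966 0.11014367872305308
red in bar frame (mm) -3.4347297406858504 -126.77112367552637
```

View pics/crop3.png

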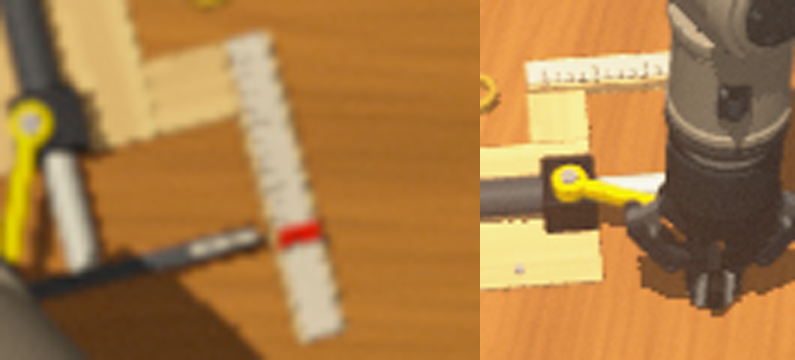

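```bash
cat > m3.py <<'E'
from h import *
import sys
tag=sys.argv[1]; lo,hi=int(sys.argv[2]),int(sys.argv[3]) # row range of the line
A=np.load(f"pics/top{tag}.npz")["a"]; h=cv2.cvtColor(A,cv2.COLOR_RGB2HSV).astype(float); H,S,V=[h[...,i] for i in range(3)]
vv,uu=np.mgrid[:384,:512]
w=np.clip((S<95)*(V-90),0,None)*(uu>=260)*(uu<=273)*(vv>=lo)*(vv<=hi)
def cen(w,z):
    v,u=np.nonzero(w); q=np.array([ray("top",a,b,z)[:2] for a,b in zip(u,v)]); k=w[v,u]
    c=(q*k[:,None]).sum(0)/k.sum(); e=q-c; W,U=np.linalg.eigh((e*k[:,None]).T@e); return c,np.degrees(np.arctan2(*U[::-1,1]))%180-90,len(k),np.average(np.c_[u,v],axis=0,weights=k)
p=cen(w,.036); print("line",p)
# redness weight: excess of saturation-like R-(G) over local wood/white
R,G,B=[A[...,i].astype(float) for i in range(3)]
wr=np.clip((R-G)-20,0,None)*(abs(G-B)<45)*(uu>=270)*(uu<=290)*(vv>200)*(vv<216)*(S>80)*((H<12)|(H>170))
r=cen(wr,.032); print("red",r)
for y in (14,14.6,15.2):
    a=np.radians(y); d=r[0]-p[0]; print(y,"remaining pull mm",-1e3*(d@[np.cos(a),np.sin(a)]), "dy",1e3*(d@[-np.sin(a),np.cos(a)]))
E
python3 m3.py 3 205 214; python3 m3.py 0 198 205
```

```text
line (array([ 0.56493437, -0.03875451]), np.float64(14.783242272770849), 35, array([266.36576483, 210.04110302]))
red (array([ 0.57160944, -0.08655527]), np.float64(15.503454935037738), 33, array([279.55784062, 208.42802057]))
14 remaining pull mm 5.087261961078851 dy -47.99571825345411
14.6 remaining pull mm 5.589583823332049 dy -47.93981390877036
15.2 remaining pull mm 6.091292724730133 dy -47.87865242325891
line (array([ 0.5959394 , -0.03251851]), np.float64(18.31129657942519), 28, array([264.69910941, 201.44083969]))
red (array([ 0.57162942, -0.08654495]), np.float64(15.51739573791491), 33, array([279.55500331, 208.42246521]))
14 remaining pull mm 36.65804531645176 dy -46.540501812728465
14.6 remaining pull mm 37.143397420212615 dy -46.154074830807254
15.2 remaining pull mm 37.62467633187829 dy -45.76258653447169
```

The top crop shows the white line running from (190,250) to (262,232) and the red block centred at (300,234). About 5 mm of pull remains.

servo_tool([
  [[0,-0.065,-0.017,0,0],[0,-0.06,-0.016,0,0],[0,0,0,0,0],[0,0,0,0,0],[0,0,0,0,0],[0,0,0,0,0]],
])

```text
t: 5.65
eef_pos: [0.516, 0.1234, 0.0304]
tool_rot: [0.001, 0.612, 0.791, 0.001]
contact_force: [6.1, 1.0, -4.0]
gripper_width: 0.135
grasp_force: 29.1
```

```bash
python3 - <<'E'
from h import *
fr=[snap("top","top4")[0]]+[bot.read_camera("top")[0] for _ in range(3)]
a=np.mean(fr,axis=0).astype(np.uint8); np.savez("pics/top4.npz",a=a); print(bot.get_obs()["eef_pos"])
b=a[190:235,235:300,::-1]
cv2.imwrite("pics/crop4.png",cv2.resize(b,None,fx=12,fy=12,interpolation=cv2.INTER_CUBIC))
E
python3 m3.py 4 206 216
```

```text
[0.5159832  0.12335589 0.03039389]
line (array([ 0.56004397, -0.03971342]), np.float64(13.351723366155426), 33, array([266.6227027 , 211.40162162]))
red (array([ 0.57149778, -0.08661937]), np.float64(18.13000089422532), 33, array([279.57544426, 208.45912763]))
14 remaining pull mm 0.23398830167319523 dy -48.28357193438952
14.6 remaining pull mm 0.7395906136043029 dy -48.27847424052417
15.2 remaining pull mm 1.2451118210902001 dy -48.268082267909385
```

View pics/crop4.png

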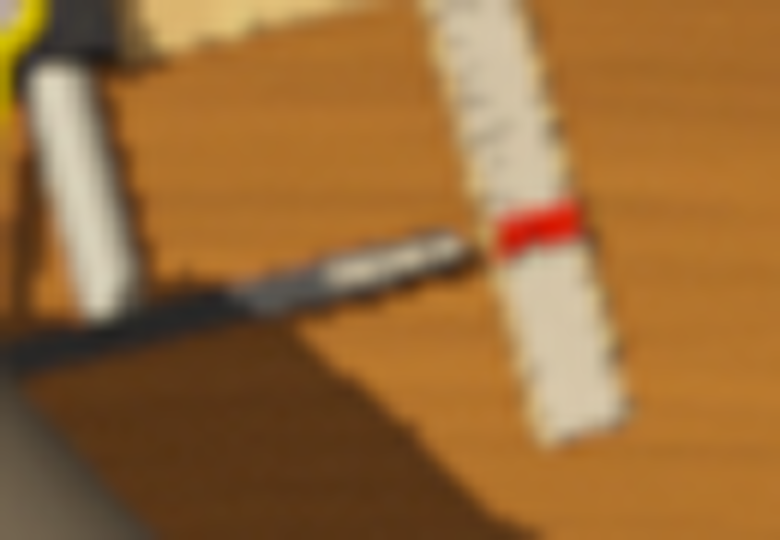

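servo_tool([
  [[0,-0.015,-0.004,0,0],[0,0,0,0,0],[0,0.0635,-0.242,0,0],[0,0.0635,-0.242,0,0],[0,0,0,0,0],[0,0,0,0,0]],
], newtons=20)

```text
t: 6.45
eef_pos: [0.519, 0.1158, 0.0312]
tool_rot: [-0.003, 0.608, 0.794, 0.008]
contact_force: [-0.3, 27.5, -5.7]
gripper_width: 0.131
grasp_force: 27.7
```

```bash
cat > look.py <<'E'
from h import *
import sys
t=sys.argv[1]
fr=[snap("top","top"+t)[0]]+[bot.read_camera("top")[0] for _ in range(2)]
np.savez(f"pics/top{t}.npz",a=np.mean(fr,axis=0).astype(np.uint8)); snap("side","side"+t); o=bot.get_obs(); p=o["eef_pos"]
a=np.radians(14.7); d=p[:2]-[.5374,.0379]; f=o["contact_force"]
R=np.array([[np.cos(a),np.sin(a)],[-np.sin(a),np.cos(a)]]); print("pos",p.round(4),"local mm",(R@d*1e3).round(1),"f",(R@f[:2]).round(1),f[2],"tool",o["tool_rot"].round(3))
E
python3 look.py 5; python3 m3.py 5 206 216
```

```text
pos [0.519  0.1158 0.0312] local mm [ 2. 80.] f [ 6.8 27. ] -5.921281735087093 tool [-0.003  0.608  0.794  0.008]
line (array([ 0.56124113, -0.03985521]), np.float64(14.438807153479317), 36, array([266.66430738, 211.06976744]))
red (array([ 0.57150211, -0.08661921]), np.float64(18.02763989651322), 33, array([279.57540453, 208.4579288 ]))
14 remaining pull mm 1.3570450376898846 dy -47.85725965963529
14.6 remaining pull mm 1.8581215216002593 dy -47.84042493305259
15.2 remaining pull mm 2.3589942415466645 dy -47.818343964763386
```

servo_tool([
  [[0,-0.035,-0.009,0,0],[0,0.0127,-0.0484,0,0],[0,0,0,0,0],[0,0,0,0,0]],
])

```text
t: 7.05
eef_pos: [0.5177, 0.1151, 0.0312]
tool_rot: [-0.004, 0.608, 0.794, 0.008]
contact_force: [-1.2, 31.2, -6.1]
gripper_width: 0.133
grasp_force: 27.6
```

```bash
python3 look.py 6; python3 m3.py 6 206 216
```

```text
pos [0.5177 0.1151 0.0312] local mm [ 0.5 79.7] f [ 5.6 30.8] -5.844144448646713 tool [-0.004  0.608  0.794  0.008]
line (array([ 0.55947421, -0.03943521]), np.float64(14.735037288075063), 35, array([266.54421053, 211.55894737]))
red (array([ 0.57144782, -0.08631955]), np.float64(17.368631741660863), 34, array([279.49242902, 208.47192429]))
14 remaining pull mm -0.2755955382878069 dy -48.388354500134135
14.6 remaining pull mm 0.23113197485619544 dy -48.38858731293542
15.2 remaining pull mm 0.737834141774533 dy -48.383513771848015
```

servo_tool([
  [[0,-0.09,0.34,0,0],[0,0,0,0,0],[0.15,0,0,0,0],[0.15,0,0,0,0],[0.15,0,0,0,0]],
])

```text
t: 7.75
eef_pos: [0.5168, 0.1158, 0.0311]
tool_rot: [0.001, 0.612, 0.791, 0.002]
contact_force: [6.2, 0.7, -0.0]
gripper_width: 0.149
grasp_force: 2.9
```

```bash
python3 look.py 7; python3 m3.py 7 206 216
```

```text
pos [0.5168 0.1158 0.031 ] local mm [-0.2 80.6] f [ 6.2 -0.3] 0.22266911419602958 tool [0.001 0.612 0.791 0.002]
line (array([ 0.55922507, -0.03938223]), np.float64(14.037176157199951), 35, array([266.52905028, 211.62793296]))
red (array([ 0.57150191, -0.08662685]), np.float64(18.04353975089049), 33, array([279.57751938, 208.45801034]))
14 remaining pull mm -0.4826597361174959 dy -48.811287708770195
14.6 remaining pull mm 0.028507995744280715 dy -48.813665663453186
15.2 remaining pull mm 0.5396726013830678 dy -48.810690649616156
```

servo_tool([
  [[0.15,0.04,-0.121,0,0],[0.15,0.0317,-0.121,0,0],[0.15,0.0317,-0.121,0,0],[0.15,0.0317,-0.121,0,0],[0.15,0,0,0,0],[0.15,0,0,0,0]],
])

```text
t: 8.55
eef_pos: [0.5222, 0.0975, 0.0311]
tool_rot: [0.001, 0.611, 0.791, 0.003]
contact_force: [5.6, 3.9, -0.9]
gripper_width: 0.154
grasp_force: 2.9
```

```bash
python3 look.py 8; python3 m3.py 8 206 216
```

```text
pos [0.5222 0.0976 0.0312] local mm [ 0.5 61.6] f [5.8 2.9] -0.5436319055412948 tool [0.001 0.611 0.791 0.003]
line (array([ 0.55975089, -0.04001874]), np.float64(14.514751780323493), 31, array([266.70695553, 211.48403649]))
red (array([ 0.57150154, -0.08663238]), np.float64(18.03525795142177), 33, array([279.57904947, 208.45813126]))
14 remaining pull mm -0.12474629651861607 dy -48.07175982670184
14.6 remaining pull mm 0.37865763439321043 dy -48.07043033789604
15.2 remaining pull mm 0.8820200412283432 dy -48.06382938469917
```

servo_tool([
  [[0.15,0.0317,-0.121,0,0],[0.15,0.0317,-0.121,0,0],[0.15,0.0317,-0.121,0,0],[0.15,0,0,0,0],[0.15,0,0,0,0]],
])

```text
t: 9.25
eef_pos: [0.5261, 0.0831, 0.0312]
tool_rot: [0.001, 0.611, 0.791, 0.003]
contact_force: [5.5, 4.1, 0.3]
gripper_width: 0.15
grasp_force: 3.1
```

```bash
python3 look.py 9; python3 m3.py 9 206 216
```

```text
pos [0.5261 0.0831 0.0312] local mm [ 0.5 46.6] f [6.5 2.4] 0.10786232967937759 tool [0.001 0.611 0.791 0.003]
line (array([ 0.56205094, -0.04811572]), np.float64(12.59248399156904), 19, array([268.96108108, 210.87243243]))
red (array([ 0.57148872, -0.08661425]), np.float64(18.087333629683314), 33, array([279.57402008, 208.46161322]))
14 remaining pull mm 0.1562007900775469 dy -39.6381715958671
14.6 remaining pull mm 0.5712746012037456 dy -39.63436250881608
15.2 remaining pull mm 0.9862857656322433 dy -39.6262070672773
```

servo_tool([
  [[0.15,0.0317,-0.121,0,0],[0.15,0.0317,-0.121,0,0],[0.15,0.0254,-0.097,0,0],[0.15,0,0,0,0],[0.15,0,0,0,0]],
])

```text
t: 9.95
eef_pos: [0.5297, 0.0698, 0.0312]
tool_rot: [0.001, 0.611, 0.791, 0.003]
contact_force: [6.2, 3.9, 0.7]
gripper_width: 0.15
grasp_force: 3.2
```

```bash
python3 look.py 10; python3 m3.py 10 206 216
python3 - <<'E'
import cv2,numpy as np
a=cv2.imread("pics/top10.png")[160:240,215:305]; b=cv2.imread("pics/side10.png")[130:260,190:320]
cv2.imwrite("pics/crop10.png",np.hstack([cv2.resize(a,(400,356),interpolation=2),cv2.resize(b,(390,356),interpolation=2)]))
E
```

```text
pos [0.5297 0.0698 0.0312] local mm [ 0.6 32.8] f [6.7 2.4] 0.05042601272466929 tool [0.001 0.611 0.791 0.003]
line (array([ 0.56374616, -0.05541087]), np.float64(10.61465638277545), 10, array([270.99038462, 210.42628205]))
red (array([ 0.57144538, -0.08632002]), np.float64(17.390391503314163), 34, array([279.49255622, 208.47260057]))
14 remaining pull mm 0.007084284253944078 dy -31.853623976607835
14.6 remaining pull mm 0.34064816942125126 dy -31.85180323709913
15.2 remaining pull mm 0.6741746986780259 dy -31.846489588428284
```

View pics/crop10.png

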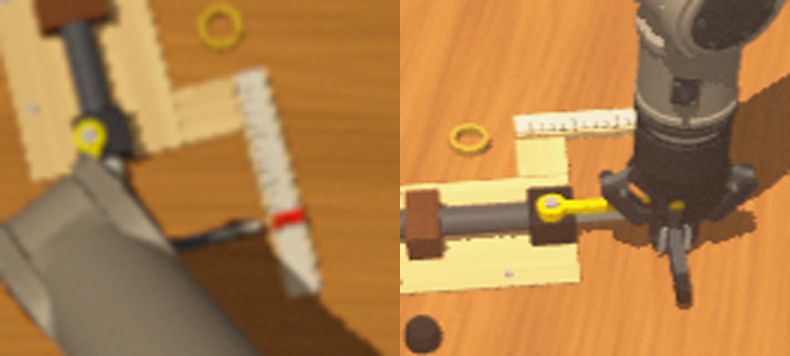

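The lever (side crop, (550,207) to (680,206)) has swung nearly parallel to the leg, and the pointer is still level with the mark. I'll nudge on to the stop.

servo_tool([
  [[0.15,0.0127,-0.048,0,0],[0.15,0.0127,-0.048,0,0],[0.15,0,0,0,0],[0.15,0,0,0,0]],
])

```text
t: 10.55
eef_pos: [0.5303, 0.0676, 0.0312]
tool_rot: [0.0, 0.611, 0.792, 0.004]
contact_force: [5.0, 8.8, -1.3]
gripper_width: 0.147
grasp_force: 3.3
```

servo_tool([
  [[0.15,0.0127,-0.048,0,0],[0.15,0,0,0,0],[0.15,0,0,0,0]],
])

```text
t: 10.85
eef_pos: [0.5303, 0.0674, 0.0313]
tool_rot: [-0.0, 0.61, 0.792, 0.004]
contact_force: [2.6, 11.8, 0.4]
gripper_width: 0.148
grasp_force: 3.3
```

servo_tool([
  [[0.15,0.0063,-0.024,0,0],[0.14,0.006,0.0015,0,0],[0,0.006,0.0015,0,0],[0,0,0,0,0],[0,0,0,0,0],[0,0,0,0,0]],
], newtons=20)

```text
t: 11.45
eef_pos: [0.5307, 0.0674, 0.0313]
tool_rot: [-0.001, 0.61, 0.793, 0.005]
contact_force: [1.7, 14.4, 1.6]
gripper_width: 0.136
grasp_force: 21.2
```

```bash
python3 look.py 11; python3 m3.py 11 206 216
cat > lev.py <<'E'
from h import *
import sys
a=np.load(f"pics/side{sys.argv[1]}.npz")["a"]; h=cv2.cvtColor(a,cv2.COLOR_RGB2HSV).astype(int); H,S,V=[h[...,i] for i in range(3)]
m=(H>24)&(H<33)&(S>190)&(V>110); m[:155]=0;m[255:]=0;m[:,:175]=0;m[:,320:]=0
v,u=np.nonzero(m); p=np.array([ray("side",x,y,.054)[:2] for x,y in zip(u,v)])
t=np.radians(14.7); R=np.array([[np.cos(t),np.sin(t)],[-np.sin(t),np.cos(t)]]); c=np.array([.572,.047])+.045*R[0]
q=(p-c)@R.T*1e3
for lo in range(-110,40,10):
    k=(q[:,0]>=lo)&(q[:,0]<lo+10)
    if k.sum(): print(lo+5,k.sum(),q[k,1].min().round(1),q[k,1].mean().round(1),q[k,1].max().round(1))
E
python3 lev.py 11; python3 - <<'E'
import cv2,numpy as np
a=cv2.imread("pics/top11.png")[190:235,245:305]; b=cv2.imread("pics/side11.png")[170:250,225:315]
cv2.imwrite("pics/crop11.png",np.hstack([cv2.resize(a,(400,300),interpolation=2),cv2.resize(b,(400,300),interpolation=2)]))
E
```

```text
pos [0.5307 0.0674 0.0313] local mm [ 1.  30.3] f [ 5.2 13.4] 0.5443132654007103 tool [-0.001  0.61   0.793  0.005]
line (array([ 0.56434541, -0.05740611]), np.float64(12.837565717075847), 6, array([271.54545455, 210.26666667]))
red (array([ 0.57145222, -0.08632804]), np.float64(17.437325205181878), 34, array([279.49478013, 208.47073711]))
14 remaining pull mm 0.10114571057396629 dy -29.782118588735454
14.6 remaining pull mm 0.4130120810761489 dy -29.779426440231425
15.2 remaining pull mm 0.7248331601494175 dy -29.77346864203459
-25 5 9.1 13.1 15.8
-15 12 8.2 11.8 15.4
-5 12 10.7 14.3 17.8
5 12 9.9 13.5 17.0
15 16 2.5 14.5 22.5
25 14 2.1 14.5 21.9
35 4 8.1 12.9 17.8
```

View pics/crop11.png

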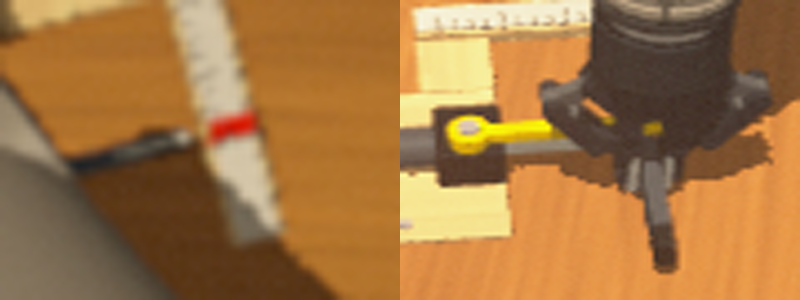

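The lever now lies parallel to the leg on its stop, with a rise in force confirming contact. The white line is level with the red block and the bar is gripped, so I'm handing in.

```bash
python3 -c "
from station import bot
print(bot.hand_in())"
```

```text
the job is handed in; nothing more can be done
None
```

I handed the job in with the foot bar gripped, its white line within about 0.5 mm of the red mark by camera, and the cam lever pushed closed against its stop; for the slide I eased the grip so that mainly one finger held the bar, then re-gripped.

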